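# Raise the sash of the varnishing hood and push the dish in

### The arm

A 6-joint arm with a two-finger parallel gripper is mounted at the origin on a cart in front of the work surface, level with it; the furniture and walls round the work are solid. World frame = base frame: x ahead of the robot, y to its left, z up, the work surface at z = 0. Lengths are in mm, angles in rad, forces in N, time in s.
With the tool pointing down it reaches from about 275 to 1000 mm from the base axis. Payload 8.4 kg.
Tool frame: the origin (TCP) lies midway between the tips of the shut fingers; the grasp point (between the pads) lies 19 mm behind it; z points along the fingers, y is the line along which they close (so a half turn about z gives the same grasp; the last joint's range is limited). The gripper opens to 85 mm and grips with 20 to 120 N. Pads are 22 mm wide; open, the fingers measure 114 mm over their backs; the gripper's body (76 mm by 85 mm) begins 54 mm behind the grasp point. The pads swing forward as they close: fully open they stand 13 mm farther back than shut.
Start: joints at [-1.249, 0.353, 1.633, -0, 1.155, -0.002], TCP at [198.856, -592.524, 231.281] pointing down, gripper open.
Joint ranges: [-2.63, 2.63], [-0.92, 2.1], [0.06, 2.66], [-1.3, 4.44], [0, 2.69], [-3.02, 3.02]. Speed limits (rad/s): [2.22, 2.22, 2.79, 3.14, 3.14, 3.14].

### API

Orientations are given as [roll, pitch, yaw] about the fixed x, y, z axes, in that order (R = Rz(yaw) Ry(pitch) Rx(roll)).
In Python, from rig import telemetry, optics, r gives the robot as it stands.
- The arm moves only by the tool play_rows, never from a script. Its arguments are lists of equal length, an entry for each row: "dp": the shift along the tool's x, y, z in units of 40 mm (1.0 is 40 mm), a list of three; "rot": the turn, a rotation vector about the tool's x, y, z in units of 6 degrees (1.0 is 6 degrees), a list of three. In form: {"dp": [[tx, ty, tz], ...], "rot": [[ax, ay, az], ...]}. A call has 1 to 5 rows; each row is the pose to reach, as a shift and turn from the pose commanded when the call began, along the tool's axes at that moment; what a row does not reach only later rows make up. A row lasts 1/12 s, in which the tool goes at most 41.7 mm and 7.16 degrees, less where a joint would pass 70% of its speed; a pose out of reach is approached as far as the arm can. A call with a gripper value outside its range is refused whole. "fingers" is the opening, from 0 (shut) to 1 (fully open), set as the call begins (left out, the last holds). The fingers move at their own pace and stop on an object; "grip_force" is the grip in N (left out, the last holds). Time passes only in rows, so rows that repeat a pose let the fingers close. It gives the time, the measured TCP pose, the force, the opening and the grip force at its end, in the units of the state.
- telemetry.sense(): the state, without advancing time (a new reading comes with each control period).
- optics.grab_frame(name): name is "scene" or "side" or "wrist"; returns a dict with "color" (480x640x3 uint8, red, green, blue), "mtx" (3x3 intrinsics, pixels), "D" ([k1, k2, p1, p2, k3] as OpenCV has them; the pictures are not rectified), "R" (3x3) and "t" (3): a world point X has camera coordinates R X + t; the wrist camera has in their place "mount" (4x4, takes a point from camera to tool coordinates, whose origin is the TCP and whose axes are the flange's). Camera axes: x right, y down, z forward; pixel columns grow to the right and rows downward; lengths in mm; the calibration is good to about 2 mm. A picture is of the moment at which its call begins: read the wrist's pose just before it. There is no depth.
- r.sign_off(): hands the job in; it is judged then, once.
The state is a dict: "clock": time; "qpos": joint angles; "qvel": joint speeds; "joint_efforts": joint torques, N m; "eef_pos": TCP position; "tcp_rot": TCP orientation; "contact_force": force on the tool from outside, world axes, zero at the start; "wrist_torque": the same for the moment, N m; "opening": opening from 0.0 (shut) to 1.0 (fully open); "grasp_force": force on a finger pad.
Only numpy, scipy, OpenCV 4.12 (cv2) and the standard library are available. Lean on these libraries where they do the work, as an engineer would, in place of code of your own. Each camera call takes 0.05 s, during which the arm holds its last target. There are 200 camera calls.

### The job

Push the sliding window of the small varnishing hood up from beneath its black lip until the white line on the left of its blue frame is level with the tip of the red pointer, then push the clear dish of ear moulds along the ledge, under the raised window, until it is wholly inside the hood. The window is balanced and stays where you leave it. Only push, and gently: pinch and lift nothing, and leave the red pointer and the cup, jar, bottle and bit pot where they are.

Things in the scene. Friction and masses are not known exactly. Their poses are not given: they have to be found in the camera images.
- hood: White hood on an 100 mm base module, fixed. Origin: on its floor, 100 above the bench, middle of the front opening; x into the hood, y left, z up. 300 wide, top at z 303; grey floor and front ledge level at z 0, x -125 to 192, y +-137. The front leans back 20 deg: up the slope is (sin20, 0, cos20). Posts at y +-128 to 150 reach 13 in front of it; no sill; free inside to x 192, y +-138 (mm).
- sash (a joint): Sliding window: blue frame, clear pane, 60 mm tall bottom rail. Value: metres up the slope, 0 shut, 0.148 fully open; the rail's lower edge is value + 0.004 up the slope from the floor. Balanced by a counterweight: 3 to 6 N plus 14 N per m/s along the slope moves it either way, and it stays where it is left. Touching the black lip from beneath and on top at once is a pinch.
- lip_edge (a point): Middle of the lowest line of the rounded front edge (5 mm radius) of the sash's finger lip, moving with the sash; at sash value 0 at hood (-0.012, 0, 0.059). The lip is 200 mm wide (y +-100 about here), 11 mm thick, stands out 26 mm from the rail, square to the slope. Reach under it with the tool tilted 25 to 45 deg, fingers down and into the hood, and push up the slope.
- sash_index (a point): White line on the left (y+) side of the blue sash frame. Moves with the sash. Axes: z up the slope. (The room: a long lamp hangs over the bench, lower side 0.80 m up, world x 0.335 to 0.525, all along y. Keep the elbow and forearm off it: lean the tool so that the elbow stays back, near the base.)
- pointer_tip (a point): Tip of the red pointer clipped on the left post: the marked height, different each time. It points at the sash; axes: z up the slope, x inward. The sash is right when sash_index is level with it along the slope (equal z in this frame). The pointer and its screw stand out 29 mm from the slope, y 119 to 153 mm: keep the gripper off them.
- height_pointer (a joint): Setting of the red pointer (m, stiff, not to be moved). It reads the sash value at which the white line is level with the pointer: 0.10 to 0.138.
- dish: Round shallow clear dish, small ear moulds fixed in it, 84 mm across, 19 mm high, 0.06 to 0.11 kg, loose on the ledge before the hood. Origin: centre of its underside. Wholly inside: centre 42 mm or more along hood x. Sash at the lowest mark: lip edge at hood x 22, z 152 mm, so lean the tool 0.3 to 0.5 rad back to the robot to keep the gripper's body clear of it.
- amber_cup: Amber cup, 45 mm across, 43 mm high, loose, on the hood floor at the back left. Leave alone. Origin: centre of underside.
- powder_jar: Black jar, 49 mm across, 56 mm high, loose, on the hood floor at the back right. Leave alone. Origin: centre of underside.
- varnish_bottle: Small bottle of pink varnish with a tall brown cap, 31 mm across, 79 mm high, loose, on the bench right of the hood. Leave alone. Origin: centre of underside.
- bit_pot: Orange pot of bits, 46 mm across, 91 mm high, loose, on the bench right of the hood, farther back. Leave alone. Origin: centre of underside.
Things that resemble listed ones, but are neither listed nor needed, are in the scene too. Of the things that look like the dish, the smaller one is meant.

How it is judged (in metres and radians):
On the way, in this order (a step that is already met when the one before it is completed fails the run):
1. the fingers push the sash up from beneath its lip, still below the mark ((contact force between the fingers and lip_under above 1 N or contact force between the fingers and lip_bead above 1 N) and z of sash_index in the frame of pointer_tip below -0.015 m), for 0.1 s.
2. the line on the sash is level with the pointer, within 6 mm (z of sash_index in the frame of pointer_tip between -0.006 and 0.006 m), for 0.3 s.
3. the dish is wholly inside the hood (x of dish in the frame of hood above 0.04 m), for 0.2 s.
At the end, for the whole second after the job is handed in: The white line on the sash stands within 6 mm of the level of the red pointer's tip (along the slope), and the dish lies flat on the hood floor, at rest, wholly inside the hood (its centre at least 40 mm behind the front opening line); pointer and bystanders where they were (all of step 2 and x of dish in the frame of hood between 0.04 and 0.155 m and y of dish in the frame of hood between -0.12 and 0.12 m and z of dish in the frame of hood below 0.005 m and angle between dish's own z axis and vertical below 0.1 rad and linear speed of dish below 0.02 m/s); the robot touches nothing.
It fails at once if the lip is pinched between the fingers ((contact force between the fingers and lip_under above 1 N or contact force between the fingers and lip_bead above 1 N) and contact force between the fingers and lip_top above 1 N).
It fails at once if the dish is lifted or tipped (z of dish in the frame of hood above 0.012 m or angle between dish's own z axis and vertical above 0.25 rad).
It fails at once if the dish is gripped or shoved hard (over 15 N) (contact force between the fingers and dish above 15 N).
It fails at once if the red pointer is shifted (distance of pointer_tip from where it was at the start of the episode above 0.005 m).
It fails at once if a bystander is displaced or tipped (distance of any of amber_cup, powder_jar, varnish_bottle, bit_pot from where it was at the start of the episode above 0.02 m or angle between any of amber_cup, powder_jar, varnish_bottle, bit_pot's own z axis and vertical above 0.3 rad).
It also fails if it takes over 59 s, if anything falls off the work surface, if the arm or the gripper's body presses on something with over 40 N, if the wrist force passes 120 N, or if a joint passes its speed limit or range.

## Working session

There is one attempt and no reset: what is moved stays moved. The work goes in short steps, Python scripts to look and compute and a tool call to move; the robot and the scene stay as the last step left them, time stands still between calls to the robot, and variables do not carry over. Pictures are saved under pics/ and viewed, at most 12 in all, crops included, and the job is handed in when it is done.

Besides the shell and the picture viewer there is one more tool, called after "Call:" in YAML: its name, and indented under it one key for each argument. play_rows: Moves the arm, as the interface text tells. Its arguments: {"type":"object","properties":{"dp":{"type":"array"},"rot":{"type":"array"},"fingers":{"type":"number"},"grip_force":{"type":"number"}},"required":["dp","rot"]}

```bash
mkdir -p pics; ls; cat > h.py <<'E'
import numpy as np, cv2
from rig import telemetry, optics, r
from scipy.spatial.transform import Rotation as Ro
def snap(n,f):
    s=telemetry.sense(); d=optics.grab_frame(n); cv2.imwrite('pics/'+f,d['color'][...,::-1]); np.savez('pics/'+f+'.npz',**d); return d,s
def ray(d,uv):
    p=cv2.undistortPoints(np.array(uv,float).reshape(-1,1,2),d['mtx'],d['D']).reshape(-1,2)
    v=np.c_[p,np.ones(len(p))]@d['R']; return -d['R'].T@d['t'], v
def onz(d,uv,z):
    c,v=ray(d,uv); return c+v*((z-c[2])/v[:,2])[:,None]
def tri(ds,uvs):
    A=np.zeros((3,3));b=np.zeros(3)
    for d,uv in zip(ds,uvs):
        c,v=ray(d,[uv]); v=v[0]/np.linalg.norm(v[0]); P=np.eye(3)-np.outer(v,v); A+=P;b+=P@c
    return np.linalg.solve(A,b)
def proj(d,X): return cv2.projectPoints(np.array(X,float).reshape(-1,1,3),cv2.Rodrigues(d['R'])[0],d['t'],d['mtx'],d['D'])[0].reshape(-1,2)
E
python3 - <<'E'
from h import *
print(telemetry.sense())
for n in('scene','side'):
    d,s=snap(n,n+'0.png'); print(n,-d['R'].T@d['t'])
E
```

```text
pics
{'clock': 0.0, 'qpos': array([-1.24935083e+00,  3.53637352e-01,  1.63411416e+00,  2.57501733e-05,
        1.15519223e+00, -2.42815953e-03]), 'qvel': array([-0.0002433 ,  0.00090312, -0.00045891,  0.00184069,  0.00191845,
        0.00099218]), 'joint_efforts': array([ 3.57973535e-03, -6.05244040e+01, -3.42062438e+01,  1.69772379e-04,
        9.18434904e-03,  1.30999732e-05]), 'eef_pos': array([ 198.74610289, -592.07184097,  230.57696723]), 'tcp_rot': array([-3.14024163e+00, -2.68246381e-05,  3.23863225e-01]), 'contact_force': array([-0.64386314,  0.65916789,  0.87174296]), 'wrist_torque': array([-0.00302725, -0.02772941, -0.01076716]), 'grasp_force': 0.0, 'opening': 1.0042323565035776}
scene [-317.55125483 -212.65682722  846.93553496]
side [117.71996543  41.65353078 825.94097535]
```

View pics/scene0.png

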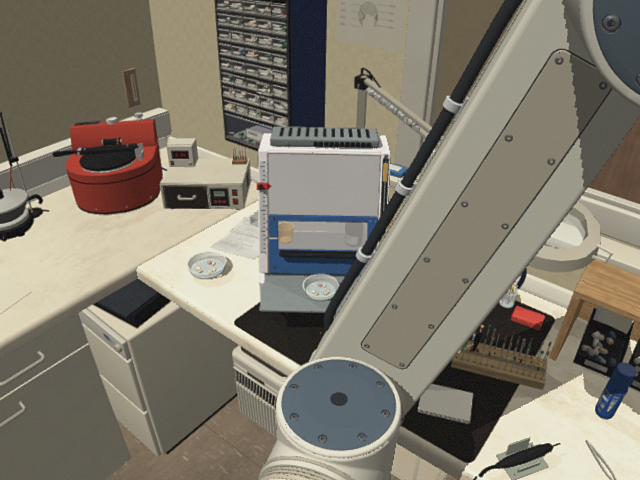

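View pics/side0.png

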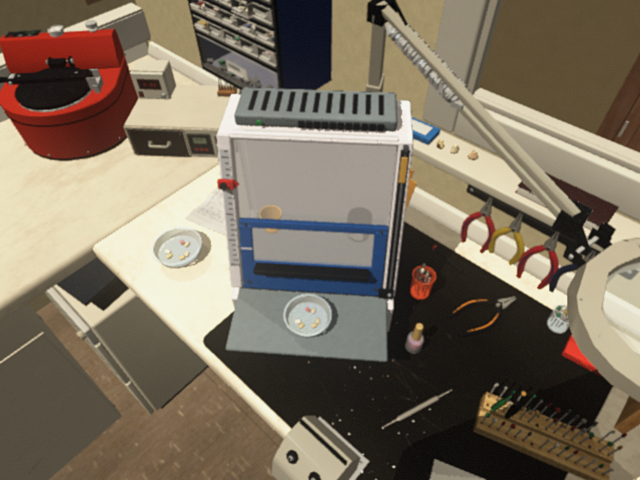

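The dish look-alikes are at side (307,316), on the ledge before the hood, and at side (178,247), on the bench to the left and larger. I choose the ledge one, and will check it in a close crop.

```bash
python3 - <<'E'
from h import *
d=dict(np.load('pics/side0.png.npz'));im=d['color'][...,::-1].copy()
cv2.imwrite('pics/c1.png',cv2.resize(im[85:370,140:425],None,fx=2.1,fy=2.1,interpolation=cv2.INTER_CUBIC)[:600])
hsv=cv2.cvtColor(im,cv2.COLOR_BGR2HSV)
def mask(lo,hi,box):
    m=cv2.inRange(hsv,lo,hi); k=np.zeros_like(m); x0,y0,x1,y1=box; k[y0:y1,x0:x1]=m[y0:y1,x0:x1]; return k
blue=mask((100,130,60),(125,255,255),(220,200,410,310))
c=max(cv2.findContours(blue,0,2)[0],key=cv2.contourArea); print('blue',cv2.approxPolyDP(cv2.convexHull(c),4,True).reshape(-1,2).tolist())
red=mask((0,150,80),(8,255,255),(210,165,250,200)); ys,xs=np.nonzero(red); print('red',xs.min(),xs.max(),ys.min(),ys.max(), 'tip rows',ys[xs>=xs.max()-1])
for row in im[300:364:1,300:301,::-1]: pass
print('hsv ledge',hsv[345,250],hsv[330,370],'mat',hsv[370,300])
led=mask((80,20,80),(110,110,190),(215,285,410,370))
c=max(cv2.findContours(led,0,2)[0],key=cv2.contourArea); print('ledge',cv2.approxPolyDP(cv2.convexHull(c),2,True).reshape(-1,2).tolist())
print('white line', [ (x,[int(hsv[y,x,1]) for y in range(236,260)]) for x in (240,243,246)])
print('bigdish onz0',onz(d,[(153,247),(203,247)],5),'small',onz(d,[(283.5,316),(331.5,316),(307,294),(307,338)],115))
E
```

```text
blue [[240, 219], [386, 226], [378, 294], [245, 286]]
red 218 237 179 188 tip rows [182 183 183 184 184 185]
hsv ledge [ 51  12 151] [ 56  13 136] mat [15 60 34]
ledge [[254, 288], [243, 285]]
white line [(240, [96, 96, 92, 90, 81, 75, 70, 74, 75, 69, 47, 11, 4, 7, 18, 11, 3, 8, 22, 28, 20, 20, 26, 29]), (243, [131, 125, 128, 129, 129, 127, 130, 132, 133, 143, 91, 7, 18, 24, 112, 135, 132, 131, 130, 133, 136, 131, 130, 133]), (246, [129, 129, 130, 124, 130, 132, 131, 133, 137, 145, 99, 7, 20, 20, 110, 132, 133, 133, 126, 127, 129, 130, 129, 127])]
bigdish onz0 [[355.64407804 775.69654009   5.        ]
 [430.99684961 690.36090754   5.        ]] small [[383.73610797 375.67010902 115.        ]
 [439.30506368 313.11889916 115.        ]
 [444.27966824 376.02720846 115.        ]
 [379.88831393 316.10152251 115.        ]]
```

View pics/c1.png

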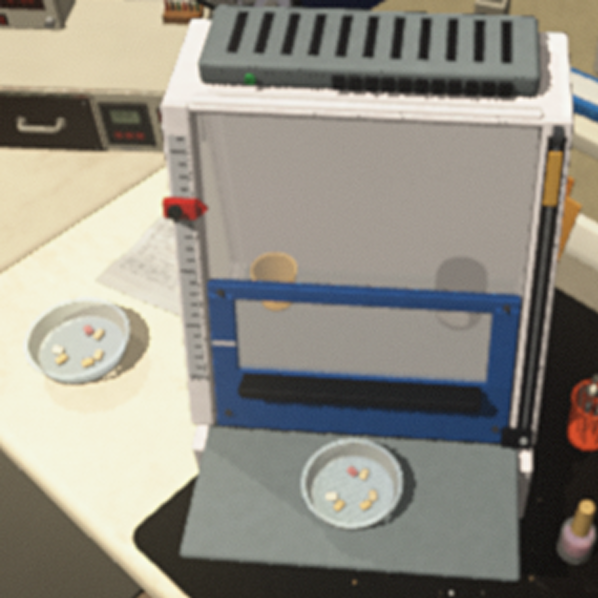

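The crop shows the chosen dish on the ledge, crop (352,483), side (307,316). It is 84 mm across, and the left one is about 114 mm. The ledge front corners are about side (226,350) and (387,361), the white line is at (245,248), and the pointer tip is at (238,184).

```bash
python3 - <<'E'
from h import *
d=dict(np.load('pics/side0.png.npz'));im=d['color'][...,::-1].copy()
g=cv2.GaussianBlur(im,(3,3),0)[...,1].astype(int)
# front edge: strongest bright->dark drop per column
P=[]
for x in range(240,380,5):
    col=g[335:375,x]; k=np.argmin(np.diff(col)); P.append((x,335+k+.5))
P=np.array(P); f=np.polyfit(P[:,0],P[:,1],1); ok=abs(np.polyval(f,P[:,0])-P[:,1])<2; f=np.polyfit(P[ok,0],P[ok,1],1); print(ok.sum(),f)
ends=[]
for off in (-4,):
    for rng in (range(215,245),range(375,405)):
        ks=list(rng); v=np.array([g[int(round(np.polyval(f,x)+off)),x] for x in ks]); print(v)
W=onz(d,[(x,np.polyval(f,x)) for x in (226,388)],100); print(W,np.linalg.norm(W[1]-W[0]))
e=W[0]-W[1]; e/=np.linalg.norm(e); yl=e; xd=np.array([e[1],-e[0],0]); print('yaw',np.arctan2(xd[1],xd[0]))
o=W.mean(0)+125*xd; print('origin',o)
# front-plane intersections
def front(uv,out=0):
    c,v=ray(d,uv); n=np.cos(np.radians(20))*xd-np.array([0,0,np.sin(np.radians(20))]); t=((o-n*out-c)@n)/(v@n); X=c+v*t[:,None]-o
    up=np.sin(np.radians(20))*xd+np.array([0,0,np.cos(np.radians(20))]); return np.c_[X@yl,X@up]
print('blue corners y,s',front([[240,219],[386,226],[378,294],[245,286]]).round(1))
print('line,tip',front([[245,248.3],[238,184]]).round(1),front([[245,248.3],[238,184]],10).round(1))
D=onz(d,[(283.5,316),(331.5,316),(307,294),(307,338)],115)-o
print('dish',np.c_[D@xd,D@yl].round(1))
E
```

```text
27 [7.48266494e-02 3.32386623e+02]
[ 49  48  48  48  49  48  48  48  47  51  75 116 145 153 153 153 153 153
 152 152 151 149 149 149 150 150 150 150 151 151]
[132 132 133 133 133 133 133 133 133 132 125 102  66  34  21  21  25  31
  32  29  24  20  19  18  19  20  19  18  20  21]
[[278.69044727 410.03533159 100.        ]
 [443.20384273 192.45937758 100.        ]] 272.7708801337246
yaw 0.6474060222043153
origin [460.65351483 376.63727312 100.        ]
blue corners y,s [[ 127.1  145.7]
 [-120.7  147.9]
 [-118.8    6.8]
 [ 127.1    5.2]]
line,tip [[122.1  87.5]
 [126.1 210.5]] [[119.4  93.7]
 [123.4 214.9]]
dish [[ -61.9   45.6]
 [ -55.3  -37.8]
 [ -13.4    9.4]
 [-100.9    0.4]]
```

Call:
play_rows:
  dp:
    - [0.6,-0.6,0]
    - [1.3,-1.3,0]
    - [2.0,-2.0,-0.1]
    - [2.7,-2.7,-0.2]
    - [3.4,-3.4,-0.2]
  rot:
    - [0,0,0]
    - [0,0,0]
    - [0,0,0]
    - [0,0,0]
    - [0,0,0]
  fingers: 0

```text
clock: 0.52
eef_pos: [284.9, -418.8, 239.5]
tcp_rot: [3.141, -0.0, 0.323]
contact_force: [1.8, -1.3, -0.5]
opening: 0.297
grasp_force: 0.0
```

Call:
play_rows:
  dp:
    - [0.7,-0.7,0]
    - [1.4,-1.4,-0.1]
    - [2.1,-2.1,-0.2]
    - [2.8,-2.8,-0.2]
    - [3.5,-3.5,-0.2]
  rot:
    - [0,0,0]
    - [0,0,0]
    - [0,0,0]
    - [0,0,0]
    - [0,0,0]

```text
clock: 0.93
eef_pos: [373.1, -241.3, 247.5]
tcp_rot: [3.141, -0.0, 0.323]
contact_force: [0.9, 0.6, -0.1]
opening: -0.0
grasp_force: 0.0
```

Call:
play_rows:
  dp:
    - [0.7,-0.7,0]
    - [1.3,-1.3,0]
    - [1.8,-1.8,0]
    - [1.8,-1.8,0]
  rot:
    - [0,0,0]
    - [0,0,0]
    - [0,0,0]
    - [0,0,0]

```text
clock: 1.27
eef_pos: [419.5, -148.1, 247.2]
tcp_rot: [-3.14, -0.001, 0.327]
contact_force: [-0.8, -0.5, 0.5]
opening: 0.0
grasp_force: 0.0
```

```bash
cat >> h.py <<'E'
yaw=.647; o=np.array([458.8,379.,100.])   # hood frame
H=np.array([[np.cos(yaw),-np.sin(yaw),0],[np.sin(yaw),np.cos(yaw),0],[0,0,1]])
def hw(p): return o+H@np.array(p,float)
def tool(th): s,c=np.sin(th),np.cos(th); return H@np.array([[c,0,s],[0,-1,0],[s,0,-c]]).T
def go(p,th):
    s=telemetry.sense(); R=Ro.from_euler('xyz',s['tcp_rot']).as_matrix(); T=tool(th)
    print('now hood',(H.T@(s['eef_pos']-o)).round(1),'dp',(R.T@(hw(p)-s['eef_pos'])/40).round(2),'rot',(Ro.from_matrix(R.T@T).as_rotvec(degrees=True)/6).round(2),'F',s['contact_force'].round(1),'t',round(s['clock'],2),'q',s['qpos'].round(2))
E
python3 - <<'E'
from h import *
go((-120,0,110),np.radians(45))
E
```

```text
now hood [-349.1 -396.9  147.2] dp [  2.31 -11.22   0.95] rot [ 1.19  7.42 -2.9 ] F [-0.8 -0.5  0.5] t 1.27 q [-0.34  0.05  1.98  0.    1.11  0.9 ]
```

Call:
play_rows:
  dp:
    - [0.2,-0.8,0.1]
    - [0.3,-1.7,0.1]
    - [0.5,-2.6,0.2]
    - [0.7,-3.5,0.3]
    - [0.9,-4.4,0.3]
  rot:
    - [0.1,0.8,-0.3]
    - [0.2,1.6,-0.6]
    - [0.4,2.4,-0.9]
    - [0.5,3.2,-1.2]
    - [0.6,4.0,-1.5]

```text
clock: 1.68
eef_pos: [395.3, 27.2, 234.8]
tcp_rot: [-3.111, -0.425, 0.477]
contact_force: [0.3, 1.5, 0.3]
opening: -0.001
grasp_force: 0.0
```

```bash
python3 - <<'E'
from h import *
go((-120,0,110),np.radians(45))
E
```

```text
now hood [-262.8 -242.4  134.8] dp [ 2.01 -6.53  1.79] rot [ 0.64  3.41 -1.4 ] F [0.3 1.5 0.3] t 1.68 q [-0.17 -0.21  2.31  0.41  0.75  0.65]
```

Call:
play_rows:
  dp:
    - [0.3,-0.9,0.2]
    - [0.5,-1.7,0.5]
    - [0.8,-2.6,0.7]
    - [1.1,-3.5,1.0]
    - [1.3,-4.3,1.2]
  rot:
    - [0.1,0.8,-0.3]
    - [0.3,1.6,-0.6]
    - [0.5,2.4,-1.0]
    - [0.6,3.2,-1.3]
    - [0.6,3.4,-1.4]

```text
clock: 2.1
eef_pos: [380.6, 185.8, 223.3]
tcp_rot: [-3.134, -0.768, 0.635]
contact_force: [1.2, 0.7, 1.1]
opening: 0.001
grasp_force: 0.0
```

```bash
python3 - <<'E'
from h import *
go((-120,0,110),np.radians(45))
E
```

```text
now hood [-178.8 -107.   123.3] dp [ 0.8  -2.68  1.26] rot [ 0.01  0.17 -0.08] F [1.2 0.7 1.1] t 2.1 q [ 0.21 -0.23  2.54  1.23  0.32  0.04]
```

Call:
play_rows:
  dp:
    - [0.2,-0.7,0.3]
    - [0.4,-1.4,0.7]
    - [0.6,-2.0,1.0]
    - [0.8,-2.7,1.3]
    - [0.8,-2.7,1.3]
  rot:
    - [0,0.1,0]
    - [0,0.1,0]
    - [0,0.2,-0.1]
    - [0,0.2,-0.1]
    - [0,0.2,-0.1]

```text
clock: 2.52
eef_pos: [368.9, 300.9, 219.1]
tcp_rot: [-3.121, -0.775, 0.651]
contact_force: [0.3, -1.4, -1.0]
opening: 0.001
grasp_force: 0.0
```

```bash
python3 - <<'E'
from h import *
go((-55,0,45),np.radians(45))
d,s=snap('wrist','w1.png')
snap('side','s1.png')
a=cv2.imread('pics/w1.png');b=cv2.imread('pics/s1.png')[60:420,100:500]
cv2.imwrite('pics/v1.png',np.hstack([cv2.resize(a,(480,360)),b[:, :320]]))
E
```

```text
now hood [-118.9   -8.1  119.1] dp [-0.15 -0.15  2.45] rot [-0.23  0.1   0.03] F [ 0.3 -1.4 -1. ] t 2.52 q [ 0.68 -0.12  2.49  2.03 -0.   -0.43]
```

View pics/v1.png

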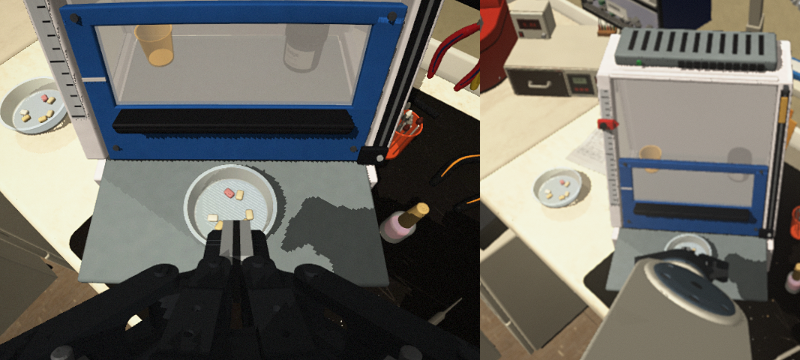

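The wrist view shows the tips over the dish at (240,225), the black lip at (235,120) and the white line at (93,80). q5 is at its 0 limit, so I'll reduce the tilt to about 32° while moving forward.

Call:
play_rows:
  dp:
    - [0,0,0.2]
    - [-0.1,0,0.4]
    - [-0.1,-0.1,0.6]
    - [-0.1,-0.1,0.8]
    - [-0.1,-0.1,1.0]
  rot:
    - [0,-0.5,0]
    - [-0.1,-1.0,0]
    - [-0.1,-1.5,0]
    - [-0.2,-2.0,0]
    - [-0.2,-2.1,0]

```text
clock: 3.03
eef_pos: [388.1, 309.2, 141.1]
tcp_rot: [-3.13, -0.614, 0.651]
contact_force: [-0.0, 0.0, -0.5]
opening: -0.0
grasp_force: 0.0
```

```bash
python3 - <<'E'
from h import *
go((-85,0,85),np.radians(32))
# triangulate from wrist w1 + side s1 and side0/scene: white line and pointer tip
E
```

```text
now hood [-98.4 -13.1  41.1] dp [ 0.91 -0.33 -0.7 ] rot [-0.13 -0.53  0.04] F [-0.   0.  -0.5] t 3.03 q [0.67 0.11 2.42 1.49 0.   0.09]
```

Call:
play_rows:
  dp:
    - [0.2,-0.1,-0.2]
    - [0.5,-0.2,-0.4]
    - [0.8,-0.3,-0.6]
    - [0.9,-0.3,-0.7]
    - [0.9,-0.3,-0.7]
  rot:
    - [0,-0.5,0]
    - [0,-1.0,0]
    - [-0.1,-1.5,0]
    - [-0.1,-1.8,0]
    - [-0.1,-1.8,0]

```text
clock: 3.45
eef_pos: [376.1, 350.7, 166.7]
tcp_rot: [-3.025, -0.565, 0.662]
contact_force: [0.2, 0.5, -0.2]
opening: 0.003
grasp_force: 0.0
```

```bash
python3 - <<'E'
from h import *
go((-60,0,45),np.radians(30))
E
```

```text
now hood [-83.1  27.3  66.7] dp [0.19 0.77 0.68] rot [-1.19 -0.39  0.15] F [ 0.2  0.5 -0.2] t 3.45 q [0.67 0.07 2.33 0.58 0.2  1.01]
```

Call:
play_rows:
  dp:
    - [0,0.2,0]
    - [0,0.4,0]
    - [0,0.6,0]
    - [0,0.7,0]
    - [0,0.7,0]
  rot:
    - [-0.3,-0.3,0]
    - [-0.6,-0.6,0]
    - [-0.9,-0.9,0.1]
    - [-1.2,-1.2,0.1]
    - [-1.2,-1.2,0.1]

```text
clock: 3.87
eef_pos: [396.8, 330.7, 165.3]
tcp_rot: [3.131, -0.443, 0.658]
contact_force: [0.3, 0.4, 0.4]
opening: -0.002
grasp_force: 0.0
```

```bash
python3 - <<'E'
from h import *
go((-60,0,45),np.radians(30))
E
```

```text
now hood [-78.6  -1.2  65.3] dp [ 0.2  -0.03  0.66] rot [0.05 0.77 0.09] F [0.3 0.4 0.4] t 3.87 q [ 0.71  0.1   2.24 -0.1   0.37  1.71]
```

Call:
play_rows:
  dp:
    - [0,0,0.1]
    - [0.1,0,0.2]
    - [0.2,0,0.3]
    - [0.2,0,0.4]
    - [0.2,0,0.4]
  rot:
    - [0,0.2,0]
    - [0,0.4,0]
    - [0,0.6,0.1]
    - [0,0.8,0.1]
    - [0,0.8,0.1]

```text
clock: 4.28
eef_pos: [404.9, 338.4, 152.0]
tcp_rot: [3.141, -0.525, 0.647]
contact_force: [-0.3, -0.7, -0.9]
opening: 0.005
grasp_force: 0.0
```

```bash
python3 - <<'E'
from h import *
go((-24,0,35),np.radians(30))
E
```

```text
now hood [-67.4   0.1  52. ] dp [0.73 0.   0.91] rot [ 0.01 -0.01 -0.  ] F [-0.3 -0.7 -0.9] t 4.28 q [ 0.72  0.13  2.29 -0.18  0.2   1.8 ]
```

Call:
play_rows:
  dp:
    - [0.15,0,0.2]
    - [0.3,0,0.4]
    - [0.5,0,0.6]
    - [0.7,0,0.85]
    - [0.73,0,0.91]
  rot:
    - [0,0,0]
    - [0,0,0]
    - [0,0,0]
    - [0,0,0]
    - [0,0,0]

```text
clock: 4.7
eef_pos: [442.7, 368.0, 136.6]
tcp_rot: [3.141, -0.528, 0.647]
contact_force: [-0.0, -0.6, -0.2]
opening: -0.001
grasp_force: 0.0
```

```bash
python3 - <<'E'
from h import *
go((-24,0,35),np.radians(30))
s=telemetry.sense();T=tool(np.radians(30))
print('upslope 10mm in tool units',(T.T@H@np.array([np.sin(np.radians(20)),0,np.cos(np.radians(20))])/4).round(3))
E
```

```text
now hood [-19.5   0.9  36.6] dp [-0.12  0.02 -0.02] rot [ 0.   -0.04 -0.  ] F [-0.  -0.6 -0.2] t 4.7 q [ 0.71  0.23  2.21 -0.18  0.18  1.8 ]
upslope 10mm in tool units [ 0.192 -0.    -0.161]
```

Call:
play_rows:
  dp:
    - [0.1,0,-0.08]
    - [0.2,0,-0.16]
    - [0.3,0,-0.25]
    - [0.4,0,-0.33]
    - [0.5,0,-0.42]
  rot:
    - [0,0,0]
    - [0,0,0]
    - [0,0,0]
    - [0,0,0]
    - [0,0,0]

```text
clock: 5.12
eef_pos: [446.5, 370.7, 160.9]
tcp_rot: [3.141, -0.523, 0.647]
contact_force: [-1.6, -1.7, -4.8]
opening: 0.003
grasp_force: 2.1
```

Call:
play_rows:
  dp:
    - [0.1,0,-0.08]
    - [0.2,0,-0.16]
    - [0.3,0,-0.25]
    - [0.4,0,-0.33]
    - [0.5,0,-0.42]
  rot:
    - [0,0,0]
    - [0,0,0]
    - [0,0,0]
    - [0,0,0]
    - [0,0,0]

```text
clock: 5.53
eef_pos: [453.6, 376.1, 185.4]
tcp_rot: [3.141, -0.523, 0.647]
contact_force: [-4.4, -2.5, -3.1]
opening: 0.001
grasp_force: 2.9
```

```bash
python3 - <<'E'
from h import *
go((-24,0,35),np.radians(30))
snap('side','s2.png');d,s=snap('wrist','w2.png')
a=cv2.imread('pics/w2.png');b=cv2.imread('pics/s2.png')[60:420,100:420]
cv2.imwrite('pics/v2.png',np.hstack([cv2.resize(a,(480,360)),b]))
E
```

```text
now hood [-5.8  0.8 85.4] dp [-1.02  0.02  0.86] rot [ 0.01  0.   -0.  ] F [-4.4 -2.5 -3.1] t 5.53 q [ 0.71  0.16  2.14 -0.1   0.32  1.72]
```

View pics/v2.png

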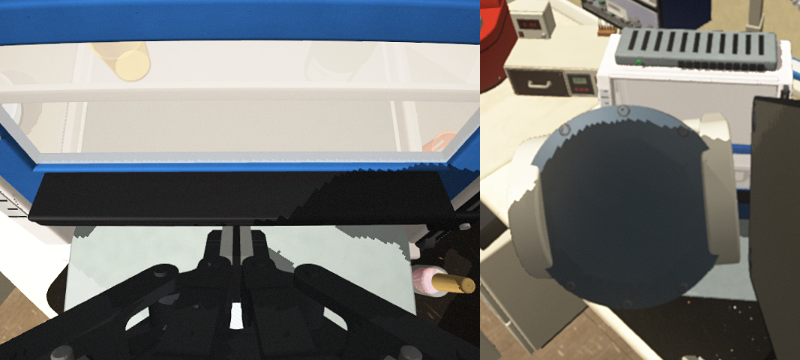

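Call:
play_rows:
  dp:
    - [0.1,0,-0.08]
    - [0.2,0,-0.16]
    - [0.3,0,-0.25]
    - [0.4,0,-0.33]
    - [0.5,0,-0.42]
  rot:
    - [0,0,0]
    - [0,0,0]
    - [0,0,0]
    - [0,0,0]
    - [0,0,0]

```text
clock: 6.05
eef_pos: [461.0, 381.7, 210.2]
tcp_rot: [3.141, -0.524, 0.647]
contact_force: [-2.9, -3.3, -4.0]
opening: 0.001
grasp_force: 2.9
```

Call:
play_rows:
  dp:
    - [0.1,0,-0.08]
    - [0.2,0,-0.16]
    - [0.3,0,-0.25]
    - [0.4,0,-0.33]
    - [0.5,0,-0.42]
  rot:
    - [0,0,0]
    - [0,0,0]
    - [0,0,0]
    - [0,0,0]
    - [0,0,0]

```text
clock: 6.47
eef_pos: [468.1, 387.2, 234.8]
tcp_rot: [3.141, -0.524, 0.647]
contact_force: [-2.6, -1.6, -4.9]
opening: 0.0
grasp_force: 2.7
```

```bash
python3 - <<'E'
from h import *
go((-70,0,100),np.radians(30))
d,s=snap('scene','c2.png')
b=d['color'][...,::-1][100:340,220:420]
cv2.imwrite('pics/v3.png',cv2.resize(b,None,fx=2.4,fy=2.4,interpolation=cv2.INTER_CUBIC))
E
```

```text
now hood [ 12.4   0.9 134.8] dp [-2.22  0.02 -0.28] rot [ 0.01 -0.   -0.  ] F [-2.6 -1.6 -4.9] t 6.47 q [ 0.71  0.11  2.06 -0.07  0.45  1.68]
```

View pics/v3.png

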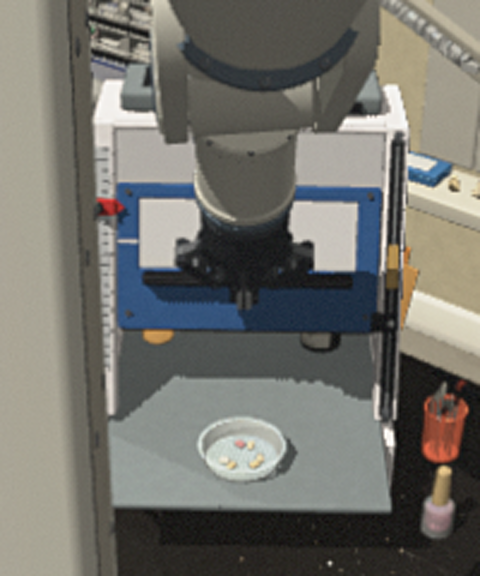

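The scene view shows the white line at crop (128,241), about 33 crop px below the pointer tip at (126,208). The sash is still below the mark and the dish has not moved.

```bash
cat >> h.py <<'E'
c20,s20=np.cos(np.radians(20)),np.sin(np.radians(20))
def ysn(X): p=H.T@(X-o); return np.array([p[1],p[0]*s20+p[2]*c20,-(p[0]*c20-p[2]*s20)])
def slope(d,uv,out=0):
    c,v=ray(d,uv); n=H@np.array([c20,0,-s20]); t=((o-n*out-c)@n)/(v@n); return np.array([ysn(X) for X in c+v*t[:,None]]).round(1)
def load(f): return dict(np.load('pics/'+f+'.npz'))
def tip(d,box):
    im=cv2.cvtColor(d['color'],cv2.COLOR_RGB2HSV);x0,y0,x1,y1=box;m=cv2.inRange(im[y0:y1,x0:x1],(0,130,70),(8,255,255))
    ys,xs=np.nonzero(m); return np.array([x0+xs.max()+.5,y0+ys[xs>=xs.max()-1].mean()])
def wline(d,xs,ys):
    g=d['color'][ys[0]:ys[1],xs[0]:xs[1]].min(2).astype(float).mean(1); w=np.clip(g-np.median(g)-15,0,None); return np.array([(xs[0]+xs[1])/2-.5, ys[0]+(w*np.arange(len(w))).sum()/w.sum()])
E
python3 - <<'E'
from h import *
A,B,S=load('side0.png'),load('scene0.png'),load('c2.png')
tA,tS=tip(A,(210,165,250,200)),tip(S,(255,178,285,196)); print(tA,tS,'tip tri y,s,n',ysn(tri([A,S],[tA,tS])))
lA=wline(A,(242,248),(238,258)); lS=wline(S,(271,276),(193,208)); print('lines',lA,lS)
for n in(0,6,12): print(n,'side0: line,tip',slope(A,[lA,tA],n).tolist(),'scene2',slope(S,[lS,tS],n).tolist())
E
```

```text
[237.5 184. ] [270.5 186. ] tip tri y,s,n [119.35874203 215.65864239  12.95623633]
lines [244.5        247.91329011] [273.         199.97280335]
0 side0: line,tip [[119.9, 88.2, 0.0], [124.0, 210.5, 0.0]] scene2 [[113.8, 180.9, -0.0], [119.6, 213.4, -0.0]]
6 side0: line,tip [[118.3, 91.9, 6.0], [122.3, 213.1, 6.0]] scene2 [[113.2, 181.9, 6.0], [119.0, 214.2, 6.0]]
12 side0: line,tip [[116.8, 95.7, 12.0], [120.7, 215.8, 12.0]] scene2 [[112.6, 182.8, 12.0], [118.4, 215.0, 12.0]]
```

Call:
play_rows:
  dp:
    - [0.1,0,-0.08]
    - [0.2,0,-0.16]
    - [0.3,0,-0.25]
    - [0.4,0,-0.33]
    - [0.44,0,-0.37]
  rot:
    - [0,0,0]
    - [0,0,0]
    - [0,0,0]
    - [0,0,0]
    - [0,0,0]

```text
clock: 6.93
eef_pos: [474.7, 392.2, 257.2]
tcp_rot: [3.141, -0.525, 0.647]
contact_force: [-4.5, -3.6, -3.2]
opening: 0.0
grasp_force: 3.2
```

```bash
python3 - <<'E'
from h import *
go((-70,0,100),np.radians(30))
S,s=snap('scene','c3.png')
tS=tip(S,(255,178,285,196)); lS=wline(S,(271,276),(187,201)); print(tS,lS,slope(S,[lS],6),slope(S,[tS],12))
E
```

```text
now hood [ 20.7   0.9 157.2] dp [-2.68  0.02  0.1 ] rot [ 0.   -0.02 -0.  ] F [-4.5 -3.6 -3.2] t 6.93 q [ 0.7   0.09  2.02 -0.06  0.5   1.67]
[270.5 186. ] [273.         189.71221981] [[113.2 205.7   6. ]] [[118.4 215.   12. ]]
```

Call:
play_rows:
  dp:
    - [0.05,0,-0.04]
    - [0.1,0,-0.08]
    - [0.14,0,-0.12]
    - [0.17,0,-0.14]
    - [0.17,0,-0.14]
  rot:
    - [0,0,0]
    - [0,0,0]
    - [0,0,0]
    - [0,0,0]
    - [0,0,0]

```text
clock: 7.4
eef_pos: [477.2, 394.0, 265.3]
tcp_rot: [3.141, -0.526, 0.647]
contact_force: [-6.3, -3.9, 0.0]
opening: -0.005
grasp_force: 3.3
```

```bash
python3 - <<'E'
from h import *
go((-70,0,100),np.radians(30))
S,s=snap('scene','c4.png')
cv2.imwrite('pics/v4.png',cv2.resize(S['color'][150:230,250:330,::-1],None,fx=7,fy=7,interpolation=cv2.INTER_CUBIC))
tS=tip(S,(255,178,285,196)); 
for b in((183,195),(181,193)):
  lS=wline(S,(272,276),b); print(tS,lS,slope(S,[lS],6),slope(S,[tS],12))
E
```

```text
now hood [ 23.7   0.9 165.3] dp [-2.85  0.02  0.24] rot [ 0.   -0.02 -0.  ] F [-6.3 -3.9  0. ] t 7.4 q [ 0.7   0.09  2.01 -0.06  0.52  1.67]
[270.5 186. ] [273.5        185.88331072] [[112.1 214.6   6. ]] [[118.4 215.   12. ]]
[270.5 186. ] [273.5        185.88259386] [[112.1 214.6   6. ]] [[118.4 215.   12. ]]
```

View pics/v4.png

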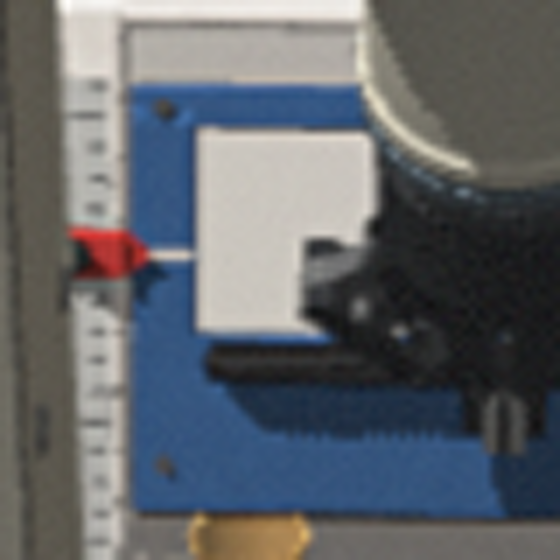

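The red tip and the white line are at one height, v4 (150,252). Now I back off along the face normal.

Call:
play_rows:
  dp:
    - [0,0,0]
    - [-0.1,0,0]
    - [-0.4,0,0]
    - [-0.9,0,0]
    - [-1.5,0,0]
  rot:
    - [0,0,0]
    - [0,0,0]
    - [0,0,0]
    - [0,0,0]
    - [0,0,0]

```text
clock: 7.87
eef_pos: [437.7, 364.5, 237.0]
tcp_rot: [-3.141, -0.532, 0.646]
contact_force: [-0.2, 1.6, 0.5]
opening: 0.001
grasp_force: 0.0
```

```bash
python3 - <<'E'
from h import *
go((-110,0,90),.3)
S,s=snap('scene','c5.png')
tS=tip(S,(255,178,285,196)); lS=wline(S,(272,276),(181,193)); print(tS,lS,slope(S,[lS],6),slope(S,[tS],12))
u=lambda p:[220+p[0]/2.4,100+p[1]/2.4]
print('cup,jar bottom',[(H.T@(X-o)).round() for X in onz(S,[u((157,342)),u((320,348))],100)])
print('dish rim L,R,front,back',[(H.T@(X-o)).round(1) for X in onz(S,[u((197,446)),u((287,446)),u((242,477)),u((242,419))],118)])
E
```

```text
now hood [-25.6   1.1 137. ] dp [-2.42  0.03 -0.06] rot [ 0.   -2.22 -0.  ] F [-0.2  1.6  0.5] t 7.87 q [ 0.71  0.04  2.14 -0.08  0.44  1.7 ]
[270.5 186. ] [273.5        185.87924016] [[112.1 214.6   6. ]] [[118.4 215.   12. ]]
cup,jar bottom [array([140.,  94.,   0.]), array([135., -84.,   0.])]
dish rim L,R,front,back [array([-63. ,  41.3,  18. ]), array([-60. , -44.2,  18. ]), array([-107.1,   -2.1,   18. ]), array([-19.2,  -0.7,  18. ])]
```

Call:
play_rows:
  dp:
    - [-0.6,0,0.1]
    - [-1.2,0,0.2]
    - [-1.8,0,0.3]
    - [-2.4,0,0.4]
    - [-3.0,0,0.5]
  rot:
    - [0,-0.5,0]
    - [0,-1.0,0]
    - [0,-1.5,0]
    - [0,-2.0,0]
    - [0,-2.2,0]
  fingers: 0.4

```text
clock: 8.33
eef_pos: [363.0, 308.1, 158.7]
tcp_rot: [-3.141, -0.299, 0.646]
contact_force: [0.1, 0.2, 0.5]
opening: 0.4
grasp_force: 0.0
```

```bash
python3 - <<'E'
from h import *
go((-122,0,5),.3)
E
```

```text
now hood [-119.2    1.2   58.7] dp [-0.46  0.03  1.26] rot [-0.    0.01 -0.01] F [0.1 0.2 0.5] t 8.33 q [ 0.72  0.08  2.22 -0.04  0.54  1.67]
```

Call:
play_rows:
  dp:
    - [-0.1,0,0.3]
    - [-0.2,0,0.6]
    - [-0.3,0,0.9]
    - [-0.43,0,1.1]
    - [-0.43,0,1.1]
  rot:
    - [0,0,0]
    - [0,0,0]
    - [0,0,0]
    - [0,0,0]
    - [0,0,0]

```text
clock: 8.75
eef_pos: [358.5, 304.5, 109.4]
tcp_rot: [3.141, -0.296, 0.647]
contact_force: [0.4, 0.3, -0.1]
opening: 0.4
grasp_force: 0.0
```

```bash
python3 - <<'E'
from h import *
go((-122,0,5),.3)
d,s=snap('wrist','w6.png'); S,_=snap('scene','c6.png')
cv2.imwrite('pics/v6.png',np.hstack([d['color'][60:480,120:520,::-1],cv2.resize(S['color'][190:330,240:373,::-1],(399,420),interpolation=cv2.INTER_CUBIC)]))
E
```

```text
now hood [-124.9    1.     9.4] dp [0.04 0.02 0.13] rot [ 0.    0.04 -0.  ] F [ 0.4  0.3 -0.1] t 8.75 q [ 0.72  0.17  2.27 -0.05  0.4   1.68]
```

View pics/v6.png

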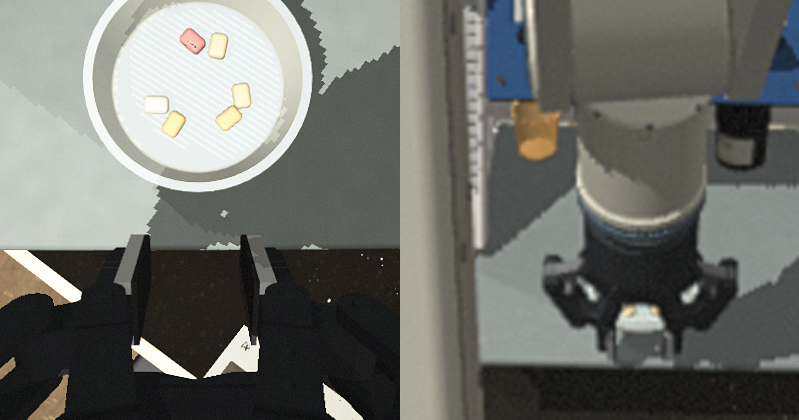

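Call:
play_rows:
  dp:
    - [-0.02,0,0.07]
    - [-0.04,0,0.12]
    - [0.06,0,0.15]
    - [0.16,0,0.18]
    - [0.25,0,0.21]
  rot:
    - [0,0,0]
    - [0,0,0]
    - [0,0,0]
    - [0,0,0]
    - [0,0,0]

```text
clock: 9.27
eef_pos: [368.6, 312.1, 105.2]
tcp_rot: [3.141, -0.297, 0.646]
contact_force: [0.2, -0.2, -0.7]
opening: 0.402
grasp_force: 0.0
```

Call:
play_rows:
  dp:
    - [0.1,0,0.03]
    - [0.2,0,0.06]
    - [0.3,0,0.09]
    - [0.43,0,0.13]
    - [0.57,0,0.17]
  rot:
    - [0,0,0]
    - [0,0,0]
    - [0,0,0]
    - [0,0,0]
    - [0,0,0]

```text
clock: 9.68
eef_pos: [387.2, 326.0, 104.9]
tcp_rot: [3.141, -0.295, 0.646]
contact_force: [-0.7, -0.0, -0.2]
opening: 0.399
grasp_force: 0.2
```

```bash
cat >> h.py <<'E'
def dishw(f):
    d,s=snap('wrist',f); M=np.array(d['mount'],float); R=Ro.from_euler('xyz',s['tcp_rot']).as_matrix()
    Rc=R@M[:3,:3]; tc=R@M[:3,3]+s['eef_pos']; d['R']=Rc.T; d['t']=-Rc.T@tc; return d
E
python3 - <<'E'
from h import *
go((10,0,4),.3)
d=dishw('w7.png')
print('proj tcp, dish centre if at rim+0', proj(d,[telemetry.sense()['eef_pos'],hw((-46,0,19))]))
cv2.imwrite('pics/v7.png',d['color'][60:480,120:520,::-1])
E
```

```text
now hood [-89.1   0.9   4.9] dp [2.36 0.02 0.74] rot [ 0.    0.05 -0.  ] F [-0.7 -0.  -0.2] t 9.68 q [ 0.71  0.23  2.2  -0.05  0.41  1.67]
proj tcp, dish centre if at rim+0 [[317.8560312  312.63288126]
 [320.82409078 200.01984156]]
```

View pics/v7.png

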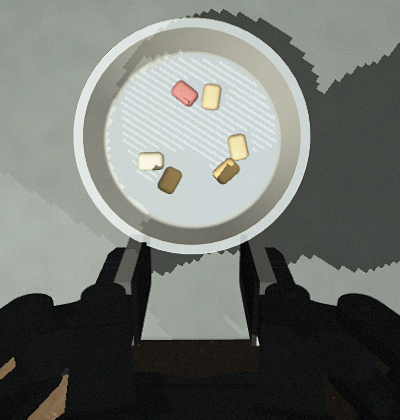

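The fingers straddle the dish evenly, with contact at v7 (145,240) and (243,240). I continue the push.

Call:
play_rows:
  dp:
    - [0.16,0,0.05]
    - [0.32,0,0.1]
    - [0.48,0,0.15]
    - [0.64,0,0.2]
    - [0.8,0,0.245]
  rot:
    - [0,0,0]
    - [0,0,0]
    - [0,0,0]
    - [0,0,0]
    - [0,0,0]

```text
clock: 10.15
eef_pos: [414.2, 346.4, 104.9]
tcp_rot: [3.141, -0.296, 0.646]
contact_force: [-0.4, -0.1, 0.8]
opening: 0.4
grasp_force: 0.2
```

Call:
play_rows:
  dp:
    - [0.16,0,0.05]
    - [0.32,0,0.1]
    - [0.48,0,0.15]
    - [0.64,0,0.2]
    - [0.8,0,0.245]
  rot:
    - [0,0,0]
    - [0,0,0]
    - [0,0,0]
    - [0,0,0]
    - [0,0,0]

```text
clock: 10.57
eef_pos: [440.8, 366.5, 104.8]
tcp_rot: [3.141, -0.295, 0.646]
contact_force: [-0.7, -1.3, -0.3]
opening: 0.4
grasp_force: 0.2
```

```bash
python3 - <<'E'
from h import *
go((10,0,4),.3)
E
```

```text
now hood [-21.9   0.9   4.8] dp [0.76 0.02 0.25] rot [ 0.    0.04 -0.  ] F [-0.7 -1.3 -0.3] t 10.57 q [ 0.7   0.32  2.07 -0.04  0.46  1.66]
```

Call:
play_rows:
  dp:
    - [0.2,0,0.06]
    - [0.4,0,0.12]
    - [0.55,0,0.17]
    - [0.65,0,0.2]
    - [0.75,0,0.23]
  rot:
    - [0,0,0]
    - [0,0,0]
    - [0,0,0]
    - [0,0,0]
    - [0,0,0]

```text
clock: 10.98
eef_pos: [465.6, 385.2, 104.7]
tcp_rot: [3.141, -0.295, 0.646]
contact_force: [-1.1, 0.1, 1.1]
opening: 0.397
grasp_force: 0.2
```

```bash
python3 - <<'E'
from h import *
go((-140,0,30),.3)
d=dishw('w8.png'); g=cv2.cvtColor(d['color'],cv2.COLOR_RGB2GRAY)
print(proj(d,[hw((56,0,19)),hw((14,0,19)),hw((98,0,19))]))
S,_=snap('scene','c8.png')
tS=tip(S,(255,178,285,196)); lS=wline(S,(272,276),(181,193)); print(tS,lS,slope(S,[lS],6),slope(S,[tS],12))
cv2.imwrite('pics/v8.png',np.hstack([d['color'][0:480,120:520,::-1],cv2.resize(S['color'][170:330,240:373,::-1],(399,480),interpolation=cv2.INTER_CUBIC)]))
E
```

```text
now hood [9.2 0.9 4.7] dp [-3.38  0.02 -1.69] rot [ 0.    0.05 -0.01] F [-1.1  0.1  1.1] t 10.98 q [ 0.7   0.36  2.   -0.03  0.48  1.65]
[[320.69058948 189.39046337]
 [320.88137881 310.14753597]
 [320.447954    70.22834034]]
[270.5 186. ] [273.5       185.8763587] [[112.1 214.6   6. ]] [[118.4 215.   12. ]]
```

View pics/v8.png

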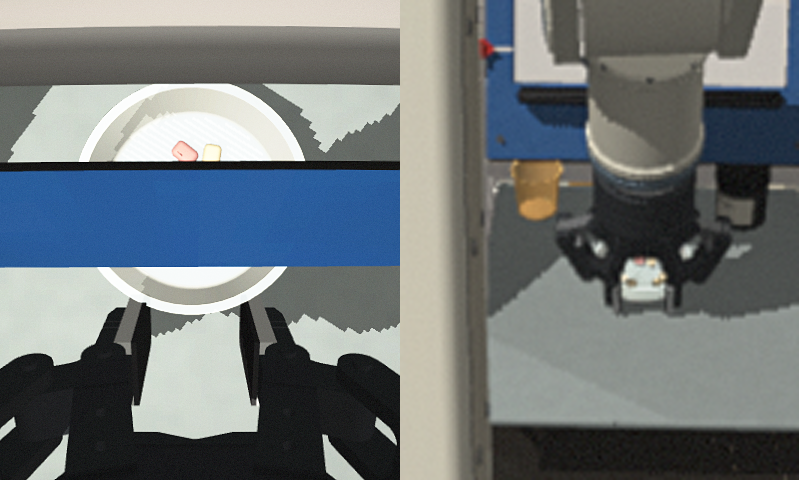

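The dish spans wrist rows 84–313, so its centre is at hood x of about 54. The line is still level. I nudge the dish 8 mm more for margin, then retract.

Call:
play_rows:
  dp:
    - [0.05,0,0.02]
    - [0.1,0,0.03]
    - [0.15,0,0.05]
    - [0.19,0,0.06]
    - [0.19,0,0.06]
  rot:
    - [0,0,0]
    - [0,0,0]
    - [0,0,0]
    - [0,0,0]
    - [0,0,0]

```text
clock: 11.5
eef_pos: [472.0, 390.0, 104.8]
tcp_rot: [3.141, -0.296, 0.646]
contact_force: [0.1, -0.3, -0.4]
opening: 0.403
grasp_force: 0.0
```

Call:
play_rows:
  dp:
    - [-0.2,0,-0.06]
    - [-0.6,0,-0.22]
    - [-1.2,0,-0.45]
    - [-2.0,0,-0.75]
    - [-2.8,0,-1.1]
  rot:
    - [0,0,0]
    - [0,0,0]
    - [0,0,0]
    - [0,0,0]
    - [0,0,0]

```text
clock: 11.92
eef_pos: [374.4, 316.3, 113.7]
tcp_rot: [3.141, -0.295, 0.646]
contact_force: [-0.6, -0.2, -0.1]
opening: 0.4
grasp_force: 0.0
```

Call:
play_rows:
  dp:
    - [-0.2,0,-0.2]
    - [-0.3,0,-0.5]
    - [-0.3,0,-0.5]
    - [-0.3,0,-0.5]
    - [-0.3,0,-0.5]
  rot:
    - [0,0,0]
    - [0,0,0]
    - [0,0,0]
    - [0,0,0]
    - [0,0,0]

```text
clock: 12.33
eef_pos: [362.7, 307.7, 130.0]
tcp_rot: [3.141, -0.297, 0.646]
contact_force: [-0.3, 0.2, -0.1]
opening: 0.398
grasp_force: 0.0
```

```bash
python3 - <<'E'
from h import *
go((-140,0,50),.3)
d=dishw('w9.png'); print(proj(d,[hw((61,0,19)),hw((19,0,19)),hw((103,0,19)),hw((0,0,0))]))
S,_=snap('scene','c9.png')
tS=tip(S,(255,178,285,196)); lS=wline(S,(272,276),(181,193)); print(tS,lS,slope(S,[lS],6),slope(S,[tS],12))
cv2.imwrite('pics/v9.png',np.hstack([d['color'][0:480,120:520,::-1],cv2.resize(S['color'][170:330,240:373,::-1],(399,480),interpolation=cv2.INTER_CUBIC)]))
E
```

```text
now hood [-119.6    1.    30. ] dp [-0.34  0.03 -0.63] rot [ 0.    0.03 -0.01] F [-0.3  0.2 -0.1] t 12.33 q [ 0.71  0.14  2.25 -0.05  0.46  1.68]
[[ 319.40026448 -112.57031791]
 [ 319.65656261  -20.45438255]
 [ 319.12126093 -197.29726652]
 [ 319.24477137   44.7238665 ]]
[270.5 186. ] [273.5        185.87649123] [[112.1 214.6   6. ]] [[118.4 215.   12. ]]
```

View pics/v9.png

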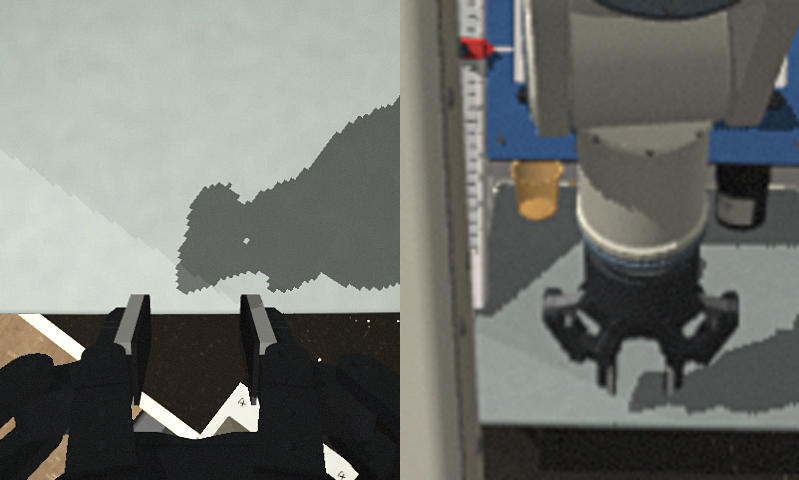

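The ledge is clear of the dish, the line is level with the pointer at right-pane (495,50), the cup and jar have not moved, and the gripper touches nothing.

```bash
python3 -c "
from rig import r
print(r.sign_off())"
```

```text
the job is handed in; nothing more can be done
None
```

The job is handed in, result not reported: by my measurements the white line is within about 1 mm of the red pointer's tip, the dish's centre is about 60 mm inside the hood, and the gripper is clear of everything.

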